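# Free the mahjong tray and hold it level above its dock

## Robot

A 6-joint arm with a two-finger parallel gripper is mounted at the origin on the work surface. World frame = base frame: x ahead of the robot, y to its left, z up, the work surface at z = 0. Lengths are in mm, angles in rad, forces in N, time in s.
With the tool pointing down it reaches from about 350 to 775 mm from the base axis. Payload 7.3 kg.
Tool frame: the origin (TCP) lies at the very end of the fingers, on their centre line; the grasp point (between the pads) lies 19 mm behind it; z points along the fingers, y is the line along which they close (so a half turn about z gives the same grasp; the last joint's range is limited). The gripper opens to 92 mm and grips with 3 to 60 N. Pads are 19 mm wide; open, the fingers measure 130 mm over their backs; the gripper's body (75 mm by 190 mm) begins 47 mm behind the grasp point.
Start: joints at [-1.405, 0.342, 1.524, -0, 1.275, -0.146], TCP at [161.078, -499.699, 226.741] pointing down, gripper open.
Joint ranges: [-2.53, 2.53], [-0.77, 2.02], [0.04, 2.7], [-1, 4.14], [0.28, 2.66], [-3.11, 3.11]. Speed limits (rad/s): [2.57, 2.57, 3.14, 3.14, 3.14, 3.14].

## Interface

Orientations are given as [roll, pitch, yaw] about the fixed x, y, z axes, in that order (R = Rz(yaw) Ry(pitch) Rx(roll)).
In Python, from plant import get_obs, vision, workorder gives the robot as it stands.
- The arm moves only by the shell command python3 -m pendant 'ROWS' [OPENING]. ROWS is a JSON object of lists of equal length, an entry for each row: "dp": the shift along the tool's x, y, z in m, a list of three; "rotation": the turn, a rotation vector about the tool's x, y, z in rad, a list of three. A call has 1 to 8 rows; each row is the pose to reach, as a shift and turn from the pose commanded when the call began, along the tool's axes at that moment; what a row does not reach only later rows make up. A row lasts 1/8 s, in which the tool goes at most 62.5 mm and 10.7 degrees, less where a joint would pass 70% of its speed; a pose out of reach is approached as far as the arm can. A call with a gripper value outside its range is refused whole. OPENING is the finger opening in m, from 0 to 0.0918, set as the call begins (- or left out, the last holds). The fingers move at their own pace and stop on an object; the grip force is fixed at half the most. Time passes only in rows, so rows that repeat a pose let the fingers close. It gives the time, the measured TCP pose, the force, the opening and the grip force at its end, in the units of the state.
- get_obs(): the state, without advancing time (a new reading comes with each control period).
- vision.capture(name): name is "scene" or "top"; returns a dict with "pixels" (384x512x3 uint8, red, green, blue), "vfov" (degrees; the focal length in pixels is half the picture's height over the tangent of half this angle, whatever the lens; pixels are square), "cx", "cy" (the principal point, pixels), "pose" (4x4, takes a point from camera to world coordinates). Camera axes: x right, y up, looking along -z (the intrinsics and any distortion apply to the point x, -y, -z); pixel columns grow to the right and rows downward; lengths in mm; the calibration is good to about 2 mm. A picture is of the moment at which its call begins. There is no depth.
- workorder.close_job(): hands the job in; it is judged then, once.
The state is a dict: "time": time; "joint_positions": joint angles; "dq": joint speeds; "tau": joint torques, N m; "tool_pos": TCP position; "tcp_rot": TCP orientation; "contact_force": force on the tool from outside, world axes, zero at the start; "moment": the same for the moment, N m; "grip_width": finger opening in mm; "finger_force": force on a finger pad.
Only numpy, scipy, OpenCV 4.12 (cv2) and the standard library are available. Lean on these libraries where they do the work, as an engineer would, in place of code of your own. Each camera call takes 0.05 s, during which the arm holds its last target. There are 200 camera calls.

## Task

I want to wipe under the mahjong tray: turn the tall wing nut on its wooden dock about a quarter turn anticlockwise, until its hold-down tab swings clear of the tray's rim, then take the tray by its upright grip board and lift it straight up, level, with the chip dish and the two tiles still on it. Hold it steady and level 10 to 20 cm above the dock for a couple of seconds, and finish while still holding it there, carried by the gripper alone. Leave the other things on the table where they are.

Things in the scene. Friction and masses are not known exactly. Their poses are not given: they have to be found in the camera images.
- dock: Fixed brown wooden board 150 (x) x 275 (y) x 12 mm; origin on the table at the centre of the tray's seat, z up; the board runs from y = -125 to +150 mm. The tray rests on its top, 12 mm up, between cheeks 8 mm high with about 3 mm of play. The wing nut's post stands at x = 0, y = +128 mm. Place and yaw vary.
- wingnut (a joint): Captive steel wing nut on the dock, vertical axis; 0 = its hold-down tab points along the dock's -y, over the tray's end rim; grows anticlockwise from above; stop at 1.65 rad. Starts between 0 and 0.35. The tab (30 mm long from the axis, 10 mm wide, underside 2 mm above the rim) is clear of the tray from about 1.12 rad. Light friction (0.04 N m); stays where left.
- wing_grip (a point): Middle of the wing nut's wing, on its axis, 90 mm above the table. The wing is an upright flat bar 44 mm long, 10 mm thick and 28 mm high (76 to 104 mm above the table) on a 10 mm stem, in line with the tab below it. The point's axes turn with the nut: y along the wing (the tab points to -y), x across its 10 mm thickness, z up.
- tray: Loose dark wooden tray, 110 (x) x 220 (y) mm, rim 16 mm high, walls and floor 5 mm, about 0.32 kg (varies), axes as the dock; origin at the centre of its underside, 12 mm above the table when seated. A pale upright grip board at its centre: 14 mm thick (x), 60 mm long (y), top 87 mm above the origin. Dish and tiles stand to either side of it, about 72 mm off in y.
- handle (a point): Point in the middle of the tray's grip board, 74 mm above the tray's underside (13 mm below the board's top); pinch the board here across its 14 mm thickness. Axes as the tray: x across the thickness, y along the board, z up.
- chip_dish: Round white chip dish 56 mm across, 22 mm high, about 80 g, loose on the tray's floor at either end; origin at the centre of its underside.
- tile_a: Mahjong tile lying on the tray's floor, 36 x 26 x 22 mm, 30 g, green back up; origin at the centre of its underside.
- tile_b: The same kind of tile, loose on top of tile_a; origin at the centre of its underside.
- ashtray: Bystander: round glass ashtray 92 mm across, 32 mm high, beyond the dock; origin under its centre.
- tile_c: Bystander: lower tile of a stack of two on the table beyond the dock, 36 x 26 x 22 mm.
- tile_d: Bystander: upper tile of that stack.
- dice_cup: Bystander: open plastic cup 68 mm across, 80 mm high, between the dock and the robot; origin under its centre.
- die: Bystander: 16 mm white die between the dock and the robot.
- mug: Bystander: white mug 78 mm across, 90 mm high, to the left of the dock.
- stick_box: Bystander: open wooden box 90 x 160 x 35 mm, to the right of the dock.
There are look-alikes about, which are no part of the job. What is shaped like the tray but green is not meant. Several things have the shape of the chip_dish; the one meant has the colours described above.

How it is judged (in metres and radians):
On the way, in this order (a step that is already met when the one before it is completed fails the run):
1. the wing nut's tab is swung clear while the tray is still seated (value of joint wingnut above 1.12 rad and height (world z) of tray below 0.025 m), for 0.1 s.
2. the tray is held level and steady well above its dock (height (world z) of tray between 0.105 and 0.24 m and angle between tray's own z axis and vertical below 0.1 rad and linear speed of tray below 0.03 m/s and angular speed of tray below 0.15 rad/s and horizontal distance between tray and dock below 0.08 m and contact force between the fingers and tray above 1 N and contact force between tray and dock below 0.1 N), for 1 s.
At the end, for the whole second after the job is handed in: tray gripped and carried by the fingers alone, its underside 105 to 240 mm above the table, within 80 mm of over the dock, tilt under 0.10 rad, under 0.03 m/s and 0.15 rad/s, chip dish and both tiles on it, wing nut still over 1.0 rad (all of step 2 and x of chip_dish in the frame of tray between -0.06 and 0.06 m and y of chip_dish in the frame of tray between -0.115 and 0.115 m and z of chip_dish in the frame of tray between -0.002 and 0.03 m and x of tile_a in the frame of tray between -0.06 and 0.06 m and y of tile_a in the frame of tray between -0.115 and 0.115 m and z of tile_a in the frame of tray between -0.002 and 0.06 m and x of tile_b in the frame of tray between -0.06 and 0.06 m and y of tile_b in the frame of tray between -0.115 and 0.115 m and z of tile_b in the frame of tray between -0.002 and 0.06 m and value of joint wingnut above 1 rad); the arm keeps its last pose, push and grip.
It fails at once if the tray tips by more than 0.26 rad (15 degrees) (angle between tray's own z axis and vertical above 0.26 rad).
It fails at once if another thing on the table is shifted by more than 30 mm (distance of any of ashtray, tile_c, tile_d, dice_cup, die, mug, stick_box from where it was at the start of the episode above 0.03 m).
It also fails if it takes over 48 s, if anything falls off the work surface, if the arm or the gripper's body presses on something with over 40 N, if the wrist force passes 120 N, or if a joint passes its speed limit or range.

## Working session

There is one attempt and no reset: what is moved stays moved. The work goes in short steps, Python scripts to look and compute and a shell command to move; the robot and the scene stay as the last step left them, time stands still between calls to the robot, and variables do not carry over. Pictures are saved under pics/ and viewed, at most 10 in all, crops included, and the job is handed in when it is done.

```bash
mkdir -p pics; ls; python3 - <<'E'
from plant import get_obs, vision
import cv2, pickle
o=get_obs(); print(o)
for n in("scene","top"):
    c=vision.capture(n); pickle.dump(c,open(n+'.pkl','wb'))
    print(n,{k:v for k,v in c.items() if k!='pixels'})
    cv2.imwrite(f'pics/{n}0.png',cv2.resize(c['pixels'][:,:,::-1],(800,600),interpolation=cv2.INTER_CUBIC))
E
```

```text
pics
{'time': 0.0, 'joint_positions': array([-1.40499436e+00,  3.42741672e-01,  1.52498802e+00, -2.34380659e-05,
        1.27537904e+00, -1.45982075e-01]), 'dq': array([ 8.96784032e-04, -5.91936559e-04, -3.64114262e-04,  6.09912149e-04,
        3.92796894e-05,  1.49740066e-03]), 'tau': array([ 9.81946368e-05, -4.31250644e+01, -2.44217134e+01,  7.17149349e-02,
        5.58192213e-02, -9.92399123e-05]), 'tool_pos': array([ 161.005927  , -499.29352184,  226.04523917]), 'tcp_rot': array([-3.14008944e+00, -1.98361290e-04,  3.11790729e-01]), 'contact_force': array([-0.58680965, -0.41893848, -1.0374359 ]), 'moment': array([ 0.00847675,  0.0492927 , -0.04462234]), 'finger_force': 0.0, 'grip_width': 91.42821644342492}
scene {'vfov': 56.69715337413244, 'cx': 254.93300177881287, 'cy': 190.94763999304428, 'pose': array([[-5.78727380e-02, -6.44933931e-01,  7.62043943e-01,
         1.29751341e+03],
       [ 9.98162205e-01, -2.36399626e-02,  5.57975248e-02,
         6.34599557e+01],
       [-1.79710267e-02,  7.63872619e-01,  6.45116784e-01,
         7.25542084e+02],
       [ 0.00000000e+00,  0.00000000e+00,  0.00000000e+00,
         1.00000000e+00]])}
top {'vfov': 49.59538222589193, 'cx': 252.54882657724679, 'cy': 188.6931714626489, 'pose': array([[-4.83518402e-03,  9.94077759e-01, -1.08563484e-01,
         4.09158110e+02],
       [-9.99981791e-01, -4.41454657e-03,  4.11458251e-03,
        -1.59322142e+01],
       [ 3.61095640e-03,  1.08581402e-01,  9.94081003e-01,
         1.15372695e+03],
       [ 0.00000000e+00,  0.00000000e+00,  0.00000000e+00,
         1.00000000e+00]])}
```

View pics/scene0.png

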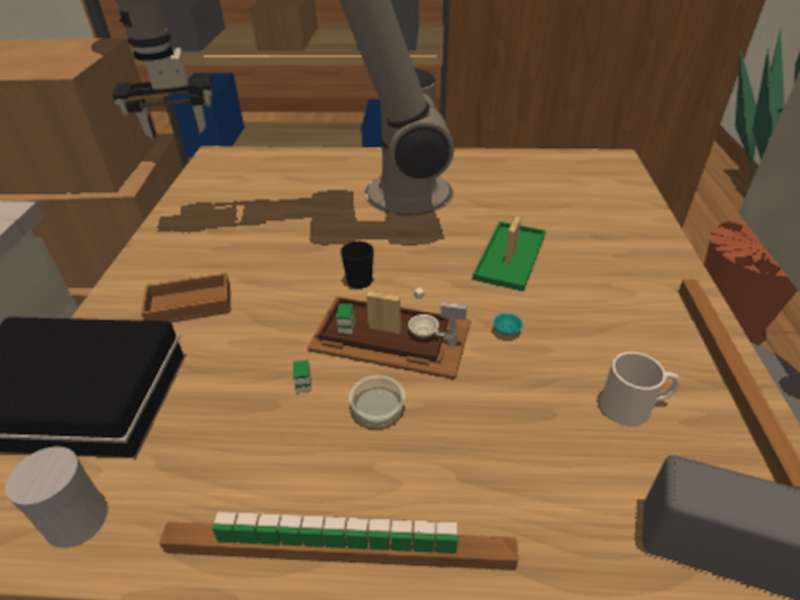

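View pics/top0.png

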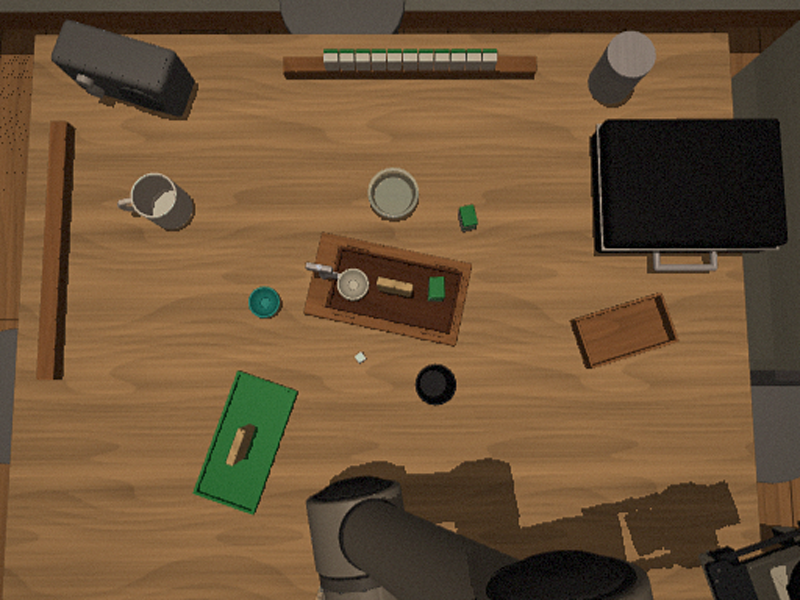

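The tray meant is the dark brown one on the dock, at scene (390,325) and top (388,290). The green one at scene (510,250) and top (245,440) is the look-alike. The dish meant is the white one on the tray at top (352,284), not the teal one at (264,302). I'll confirm both in enlarged crops.

```bash
python3 - <<'E'
import cv2, pickle
for n,(x0,y0,x1,y1) in dict(scene=(196,180,308,246),top=(192,146,306,224)).items():
    p=pickle.load(open(n+'.pkl','rb'))['pixels'][y0:y1,x0:x1,::-1]
    p=cv2.resize(p,None,fx=7,fy=7,interpolation=cv2.INTER_CUBIC)
    p=cv2.convertScaleAbs(p,alpha=1.5); print(p.shape)
    cv2.imwrite(f'pics/{n}_crop.png',p)
E
```

```text
(462, 784, 3)
(546, 798, 3)
```

View pics/scene_crop.png

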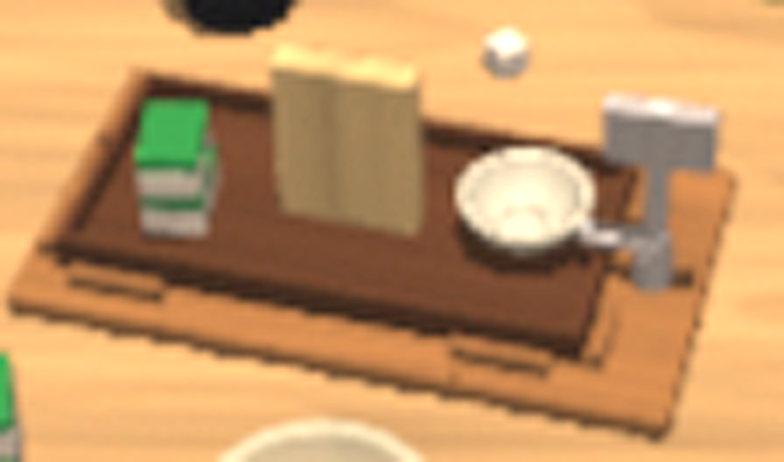

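View pics/top_crop.png

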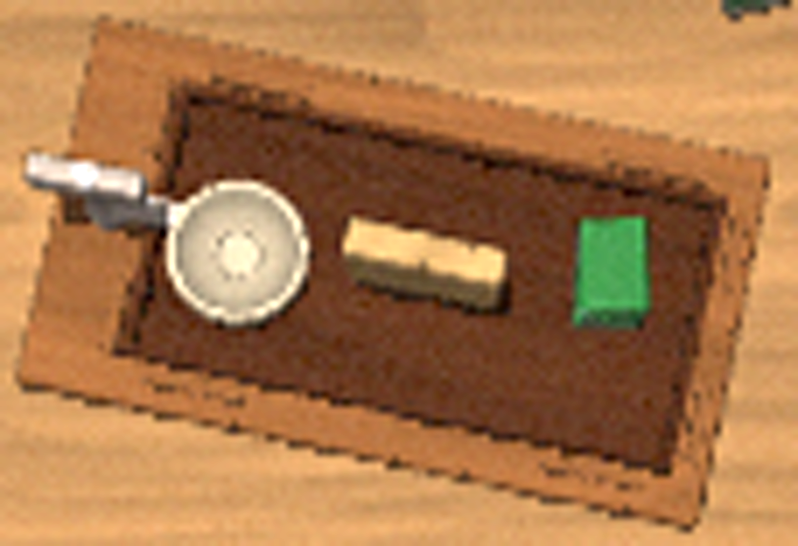

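The crops confirm the choice: brown dock, dark tray, pale board, white dish at the nut end and stacked green-backed tiles at the other end. In the scene crop the wing top is at (661,106) and the board top at (346,65). In the top crop they are at (85,172) and (425,245). Next I triangulate.

```bash
cat > h.py <<'E'
import numpy as np, pickle
from scipy.optimize import least_squares
org=dict(scene=(196,180),top=(192,146))
cams={n:pickle.load(open(n+'.pkl','rb')) for n in org}
def px(n,u): return np.array(org[n])+(np.array(u)+.5)/7-.5
def ray(n,p):
    c=cams[n]; f=192/np.tan(np.radians(c['vfov']/2))
    return c['pose'][:3,3], c['pose'][:3,:3]@np.array([(p[0]-c['cx'])/f,-(p[1]-c['cy'])/f,-1])
def proj(n,P):
    c=cams[n]; f=192/np.tan(np.radians(c['vfov']/2))
    q=c['pose'][:3,:3].T@(P-c['pose'][:3,3]); return np.array([c['cx']-f*q[0]/q[2],c['cy']+f*q[1]/q[2]])
def tri(s,t):
    g=lambda P:np.r_[proj('scene',P)-px('scene',s),proj('top',P)-px('top',t)]
    r=least_squares(g,[550,0,50]); return r.x,r.fun
def atz(n,u,z):
    o,d=ray(n,px(n,u)); return o+d*(z-o[2])/d[2]
E
python3 - <<'E'
from h import *
np.set_printoptions(precision=2,suppress=True)
for k,s,t in [('wing mid',(661,106),(85,172)),('wing L(-y)',(605,98),(142,183)),('wing R',(718,112),(28,162)),('board mid',(346,65),(425,245)),('board end1',(272,58),(503,259)),('board end2',(418,76),(346,230)),('dock a',(10,305),(768,157)),('dock b',(662,435),(100,18)),('dock c',(735,180),(20,385)),('tile top',(175,130),(612,262))]:
    P,f=tri(s,t); print(k,P,'res',f)
for n,cs in dict(top=[(100,18),(768,157),(692,528),(20,385)],scene=[(662,433),(10,303),(735,180)]).items():
    print(n,[atz(n,c,12)[:2] for c in cs])
C=np.array([atz('top',c,12) for c in [(100,18),(768,157),(692,528),(20,385)]])
m=C.mean(0); y=(C[0]-C[1]+C[3]-C[2])[:2]; y/=np.linalg.norm(y); x=np.r_[y[1],-y[0]]
print('center',m,'yaw y',np.arctan2(y[1],y[0]),'len',np.linalg.norm(C[0]-C[1]),np.linalg.norm(C[1]-C[2]))
o=m[:2]-12.5*y; print('origin',o,'post',o+128*y, 'x',x)
for z,e in ((104,[(142,183),(28,162)]),(99,[(503,259),(346,230)])):
    a,b=[atz('top',q,z) for q in e]; d=b-a; print(z,(a+b)/2,np.linalg.norm(d),np.arctan2(d[1],d[0]))
E
```

```text
wing mid [572.39 104.35 101.39] res [ 0.03 -0.    0.03 -0.  ]
wing L(-y) [568.27  83.26 101.25] res [ 0.14 -0.01  0.13 -0.01]
wing R [576.05 125.48 102.16] res [-0.12  0.01 -0.11  0.  ]
board mid [545.64 -19.39  95.73] res [-0.15  0.   -0.14  0.01]
board end1 [540.59 -48.62  94.27] res [ 0.12 -0.    0.11 -0.01]
board end2 [551.32   9.5   95.72] res [-0.12  0.   -0.11  0.01]
dock a [ 592.4  -156.81    3.14] res [-0.26 -0.01 -0.25  0.05]
dock b [650.47 108.98   1.99] res [ 0.44 -0.03  0.46 -0.02]
dock c [502.59 141.39   0.37] res [-0.1   0.01 -0.09  0.  ]
tile top [543.75 -90.62  57.54] res [-0.09 -0.   -0.09  0.01]
top [array([648.33, 109.17]), array([ 591.11, -156.43]), array([ 444.29, -124.07]), array([501.65, 139.55])]
scene [array([658.58, 107.22]), array([ 599.93, -153.58]), array([515.29, 140.44])]
center [546.35  -7.94  12.  ] yaw y 1.357590928688516 len 271.6910291181493 150.34286202657825
origin [543.7  -20.16] post [570.79 104.94] x [ 0.98 -0.21]
104 [571.8  104.14 104.  ] 42.35676046267569 1.3827489718951913
99 [545.44 -19.53  99.  ] 58.369323170943645 1.382311313347201
```

```bash
cat > go.py <<'E'
import sys, numpy as np
from scipy.spatial.transform import Rotation as R
from plant import get_obs
x,y,z,yaw=map(float,sys.argv[1:5]); o=get_obs()
A=R.from_euler('xyz',o['tcp_rot']); B=R.from_euler('xyz',[np.pi,0,yaw])
print('t',o['time'],'pos',o['tool_pos'].round(1),'rot',o['tcp_rot'].round(3),'dp',(A.inv().apply(np.array([x,y,z])-o['tool_pos'])/1000).round(4),'rv',(A.inv()*B).as_rotvec().round(3),'q',o['joint_positions'].round(2))
E
python3 go.py 572 104.2 190 1.385
```

```text
t 0.1 pos [ 161.  -499.3  226.1] rot [-3.14  -0.     0.312] dp [ 0.5763 -0.4483  0.0369] rv [-1.000e-03 -1.000e-03 -1.073e+00] q [-1.4   0.34  1.52  0.    1.28 -0.15]
```

```bash
python3 -m pendant '{"dp":[[0.02,-0.016,0],[0.055,-0.043,0],[0.09,-0.07,0],[0.13,-0.1,0],[0.17,-0.13,0],[0.21,-0.16,0],[0.25,-0.195,0],[0.29,-0.226,0]],"rotation":[[0,0,-0.05],[0,0,-0.15],[0,0,-0.28],[0,0,-0.4],[0,0,-0.5],[0,0,-0.65],[0,0,-0.8],[0,0,-0.9]]}' 0.06; python3 go.py 572 104.2 190 1.385
```

```text
time: 1.1
tool_pos: [368.2, -193.9, 226.6]
tcp_rot: [-3.141, -0.0, 1.216]
contact_force: [0.6, -0.4, 0.4]
grip_width: 60.1
finger_force: 0.0
t 1.1 pos [ 368.2 -193.9  226.6] rot [-3.141 -0.     1.216] dp [0.3504 0.0874 0.0366] rv [-0.    -0.    -0.169] q [-0.67  0.14  1.8  -0.    1.2  -0.31]
```

```bash
python3 -m pendant '{"dp":[[0.04,0.01,0],[0.09,0.022,0],[0.14,0.035,0.005],[0.19,0.048,0.015],[0.24,0.06,0.022],[0.29,0.072,0.03],[0.335,0.083,0.036],[0.35,0.0873,0.037]],"rotation":[[0,0,-0.03],[0,0,-0.07],[0,0,-0.1],[0,0,-0.14],[0,0,-0.169],[0,0,-0.169],[0,0,-0.169],[0,0,-0.169]]}'; python3 go.py 572 104.2 73 1.385
```

```text
time: 2.1
tool_pos: [572.8, 103.5, 188.4]
tcp_rot: [-3.14, 0.0, 1.383]
contact_force: [-0.3, -0.8, -0.7]
grip_width: 60.0
finger_force: 0.0
t 2.1 pos [572.8 103.5 188.4] rot [-3.14   0.     1.383] dp [ 0.0006 -0.0007  0.1154] rv [-0.002  0.    -0.002] q [0.05 0.48 1.42 0.   1.25 0.23]
```

```bash
python3 -m pendant '{"dp":[[0,0,0.015],[0,0,0.035],[0,0,0.055],[0,0,0.075],[0,0,0.095],[0,0,0.108],[0,0,0.115],[0,0,0.115]],"rotation":[[0,0,0],[0,0,0],[0,0,0],[0,0,0],[0,0,0],[0,0,0],[0,0,0],[0,0,0]]}'
python3 -m pendant '{"dp":[[0,0,0],[0,0,0],[0,0,0],[0,0,0],[0,0,0],[0,0,0]],"rotation":[[0,0,0],[0,0,0],[0,0,0],[0,0,0],[0,0,0],[0,0,0]]}' 0.0; python3 go.py 572 104.2 73 2.8
```

```text
time: 3.1
tool_pos: [572.3, 101.0, 74.5]
tcp_rot: [-3.141, 0.0, 1.38]
contact_force: [0.3, -0.9, 0.3]
grip_width: 60.1
finger_force: 0.0
time: 3.85
tool_pos: [571.7, 101.6, 74.7]
tcp_rot: [-3.14, 0.0, 1.381]
contact_force: [-2.9, 0.5, 3.5]
grip_width: 9.8
finger_force: 30.0
t 3.85 pos [571.7 101.6  74.7] rot [-3.14   0.     1.381] dp [ 0.0026 -0.0002  0.0017] rv [-2.000e-03 -1.000e-03 -1.419e+00] q [0.04 0.6  1.56 0.   0.99 0.23]
```

```bash
python3 -m pendant '{"dp":[[0.001,0,0],[0.002,0,0],[0.002,0,0],[0.002,0,0],[0.002,0,0],[0.002,0,0],[0.002,0,0],[0.002,0,0]],"rotation":[[0,0,-0.05],[0,0,-0.16],[0,0,-0.27],[0,0,-0.38],[0,0,-0.49],[0,0,-0.6],[0,0,-0.7],[0,0,-0.75]]}'; python3 go.py 572 104.2 73 2.83
```

```text
time: 4.85
tool_pos: [573.2, 102.0, 74.7]
tcp_rot: [-3.141, 0.002, 2.133]
contact_force: [0.6, -5.0, 0.0]
grip_width: 9.7
finger_force: 30.0
t 4.85 pos [573.2 102.   74.7] rot [-3.141e+00  2.000e-03  2.133e+00] dp [0.0025 0.0002 0.0017] rv [-0.001  0.002 -0.697] q [ 0.05  0.6   1.55 -0.    0.99 -0.52]
```

```bash
python3 -m pendant '{"dp":[[0,0,0],[0,0,0],[0,0,0],[0,0,0],[0,0,0],[0,0,0],[0,0,0],[0,0,0]],"rotation":[[0,0,-0.05],[0,0,-0.16],[0,0,-0.27],[0,0,-0.38],[0,0,-0.49],[0,0,-0.6],[0,0,-0.67],[0,0,-0.69]]}'; python3 -m pendant '{"dp":[[0,0,0],[0,0,0],[0,0,0],[0,0,0]],"rotation":[[0,0,0],[0,0,0],[0,0,0],[0,0,0]]}' 0.05;  python3 go.py 572 102 190 2.83
```

```text
time: 5.85
tool_pos: [574.0, 103.1, 74.7]
tcp_rot: [3.141, 0.002, 2.821]
contact_force: [4.7, 0.5, -3.5]
grip_width: 9.7
finger_force: 30.0
time: 6.35
tool_pos: [572.7, 103.4, 74.7]
tcp_rot: [-3.141, -0.0, 2.821]
contact_force: [0.7, -0.4, 0.4]
grip_width: 45.2
finger_force: 0.0
t 6.35 pos [572.7 103.4  74.7] rot [-3.141 -0.     2.821] dp [ 0.0003 -0.0015 -0.1153] rv [-0.    -0.    -0.009] q [ 0.05  0.6   1.55 -0.    0.99 -1.2 ]
```

```bash
python3 -m pendant '{"dp":[[0,0,-0.015],[0,0,-0.035],[0,0,-0.06],[0,0,-0.09],[0,0,-0.115],[0,0,-0.125],[0,0,-0.125],[0,0,-0.125]],"rotation":[[0,0,0],[0,0,0],[0,0,-0.0],[0,0,0],[0,0,0.1],[0,0,0.25],[0,0,0.4],[0,0,0.55]]}'; python3 go.py 545.5 -19.5 160 1.375
python3 - <<'E'
from plant import vision
import cv2, numpy as np
c=[cv2.resize(vision.capture(n)['pixels'][y0:y1,x0:x1,::-1],(800,w),interpolation=cv2.INTER_CUBIC) for n,(x0,y0,x1,y1),w in (('scene',(186,140,326,246),600),)]
cv2.imwrite('pics/turned.png',cv2.convertScaleAbs(c[0],alpha=1.5))
E
```

```text
time: 7.35
tool_pos: [573.0, 103.4, 201.2]
tcp_rot: [3.14, 0.001, 2.266]
contact_force: [0.4, -0.4, 0.6]
grip_width: 50.1
finger_force: 0.0
t 7.35 pos [573.  103.4 201.2] rot [3.140e+00 1.000e-03 2.266e+00] dp [-0.0767 -0.0998  0.0411] rv [0.002 0.    0.891] q [ 0.05  0.47  1.4  -0.    1.27 -0.65]
```

View pics/turned.png

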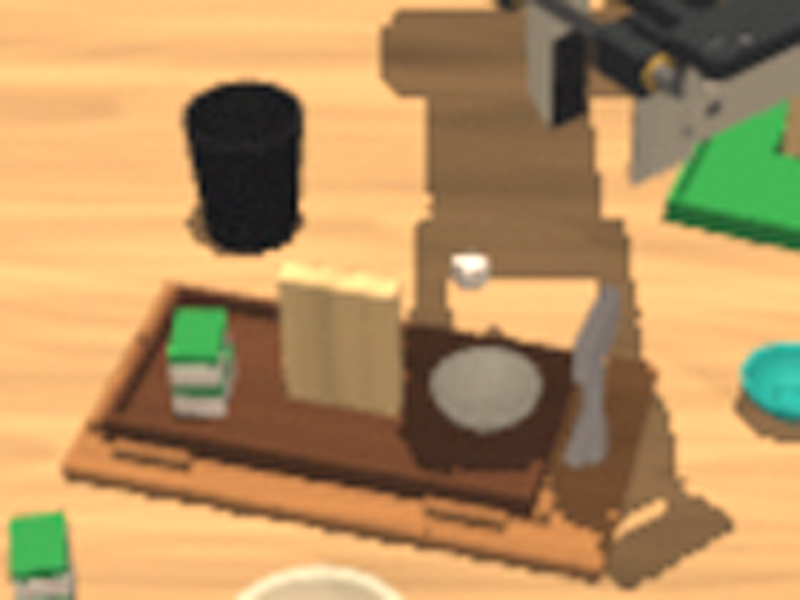

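The wing at (590,340) is now edge-on, with the tab at (580,455) pointing across the dock and off the rim. The dish and tiles are undisturbed. Now the board.

```bash
python3 -m pendant '{"dp":[[-0.008,-0.01,0],[-0.022,-0.028,0],[-0.037,-0.048,0],[-0.052,-0.068,0],[-0.067,-0.087,0],[-0.075,-0.098,0.01],[-0.0767,-0.0998,0.025],[-0.0767,-0.0998,0.04]],"rotation":[[0,0,0.08],[0,0,0.2],[0,0,0.35],[0,0,0.5],[0,0,0.65],[0,0,0.8],[0,0,0.88],[0,0,0.891]]}'; python3 -m pendant '{"dp":[[0,0,0],[0,0,0]],"rotation":[[0,0,0],[0,0,0]]}';python3 go.py 545.5 -19.5 66 1.372
```

```text
time: 8.4
tool_pos: [546.1, -19.9, 160.0]
tcp_rot: [3.14, 0.0, 1.381]
contact_force: [0.5, 1.0, -0.0]
grip_width: 49.9
finger_force: 0.0
time: 8.65
tool_pos: [546.3, -19.4, 160.2]
tcp_rot: [3.141, 0.0, 1.382]
contact_force: [0.6, 0.2, 0.3]
grip_width: 50.1
finger_force: 0.0
t 8.65 pos [546.3 -19.4 160.2] rot [3.141 0.    1.382] dp [-0.0003 -0.0008  0.0942] rv [0.001 0.    0.01 ] q [-0.18  0.44  1.56 -0.    1.13  0.01]
```

```bash
python3 -m pendant '{"dp":[[0,0,0.015],[0,0,0.03],[0,0,0.048],[0,-0.0005,0.065],[0,-0.0005,0.08],[0,-0.0005,0.089],[0,-0.0005,0.094],[0,-0.0005,0.094]],"rotation":[[0,0,0],[0,0,0.01],[0,0,0.01],[0,0,0.01],[0,0,0.01],[0,0,0.01],[0,0,0.01],[0,0,0.01]]}'
python3 -m pendant '{"dp":[[0,0,0],[0,0,0],[0,0,0],[0,0,0],[0,0,0],[0,0,0]],"rotation":[[0,0,0],[0,0,0],[0,0,0],[0,0,0],[0,0,0],[0,0,0]]}' 0.0; python3 go.py 545.5 -19.5 66 1.372
```

```text
time: 9.65
tool_pos: [545.5, -19.5, 65.6]
tcp_rot: [-3.141, 0.0, 1.37]
contact_force: [-0.3, 0.0, 0.3]
grip_width: 49.8
finger_force: 0.0
time: 10.4
tool_pos: [545.0, -19.4, 65.8]
tcp_rot: [-3.141, 0.0, 1.37]
contact_force: [-3.4, 0.3, 3.7]
grip_width: 13.8
finger_force: 29.9
t 10.4 pos [545.  -19.4  65.8] rot [-3.141  0.     1.37 ] dp [ 0.      0.0005 -0.0002] rv [-0.001  0.    -0.002] q [-0.18  0.56  1.67 -0.    0.92  0.02]
```

Gripped at 13.8 mm with 30 N. I lift gently.

```bash
python3 -m pendant '{"dp":[[0,0,-0.001],[0,0,-0.003],[0,0,-0.006],[0,0,-0.010],[0,0,-0.015],[0,0,-0.020],[0,0,-0.024],[0,0,-0.026]],"rotation":[[0,0,0],[0,0,0],[0,0,0],[0,0,0],[0,0,0],[0,0,0],[0,0,0],[0,0,0]]}'
python3 - <<'E'
from plant import vision
import cv2
c=vision.capture('scene')['pixels'][120:246,176:344,::-1]
cv2.imwrite('pics/lift.png',cv2.convertScaleAbs(cv2.resize(c,(800,600),interpolation=cv2.INTER_CUBIC),alpha=1.5))
E
```

```text
time: 11.4
tool_pos: [545.6, -19.5, 92.1]
tcp_rot: [3.141, 0.0, 1.37]
contact_force: [-0.7, -0.5, -4.6]
grip_width: 13.7
finger_force: 29.9
```

View pics/lift.png

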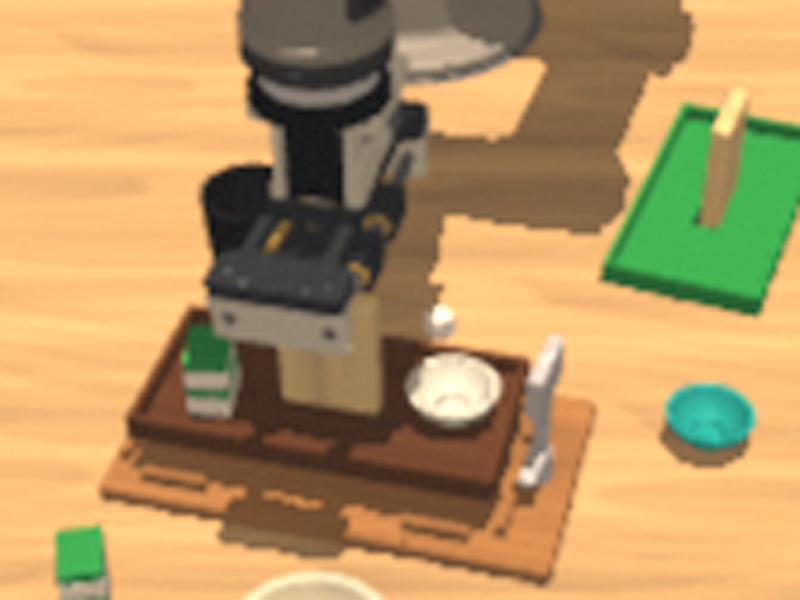

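The tray is off the dock and level, with the dish at (453,390) and the tiles at (210,370) in place and the end rim clear of the nut. The 4.6 N load fits the tray plus its contents.

```bash
python3 -m pendant '{"dp":[[0,0,-0.002],[0,0,-0.006],[0,0,-0.012],[0,0,-0.020],[0,0,-0.028],[0,0,-0.036],[0,0,-0.044],[0,0,-0.052]],"rotation":[[0,0,0],[0,0,0],[0,0,0],[0,0,0],[0,0,0],[0,0,0],[0,0,0],[0,0,0]]}'
python3 -m pendant '{"dp":[[0,0,-0.008],[0,0,-0.016],[0,0,-0.024],[0,0,-0.032],[0,0,-0.040],[0,0,-0.046],[0,0,-0.050],[0,0,-0.052]],"rotation":[[0,0,0],[0,0,0],[0,0,0],[0,0,0],[0,0,0],[0,0,0],[0,0,0],[0,0,0]]}'
for i in 1 2 3; do python3 -m pendant '{"dp":[[0,0,0],[0,0,0],[0,0,0],[0,0,0],[0,0,0],[0,0,0],[0,0,0],[0,0,0]],"rotation":[[0,0,0],[0,0,0],[0,0,0],[0,0,0],[0,0,0],[0,0,0],[0,0,0],[0,0,0]]}'; done
python3 - <<'E'
from plant import vision
import cv2
c=vision.capture('scene')['pixels'][100:246,156:351,::-1]
cv2.imwrite('pics/held.png',cv2.convertScaleAbs(cv2.resize(c,(800,600),interpolation=cv2.INTER_CUBIC),alpha=1.5))
E
```

```text
time: 12.45
tool_pos: [545.4, -19.5, 144.3]
tcp_rot: [3.142, 0.0, 1.37]
contact_force: [-0.3, -0.8, -4.0]
grip_width: 13.8
finger_force: 29.9
time: 13.45
tool_pos: [545.4, -19.5, 195.9]
tcp_rot: [3.142, 0.0, 1.37]
contact_force: [-0.6, -0.1, -4.2]
grip_width: 13.6
finger_force: 29.9
time: 14.45
tool_pos: [545.4, -19.5, 195.7]
tcp_rot: [-3.142, 0.0, 1.37]
contact_force: [-0.5, -0.7, -5.1]
grip_width: 14.1
finger_force: 29.9
time: 15.45
tool_pos: [545.4, -19.5, 195.7]
tcp_rot: [3.142, 0.0, 1.37]
contact_force: [-0.4, 0.5, -5.0]
grip_width: 14.3
finger_force: 29.9
time: 16.45
tool_pos: [545.4, -19.5, 195.7]
tcp_rot: [3.142, 0.0, 1.37]
contact_force: [-1.3, 0.1, -4.0]
grip_width: 14.3
finger_force: 29.9
```

View pics/held.png

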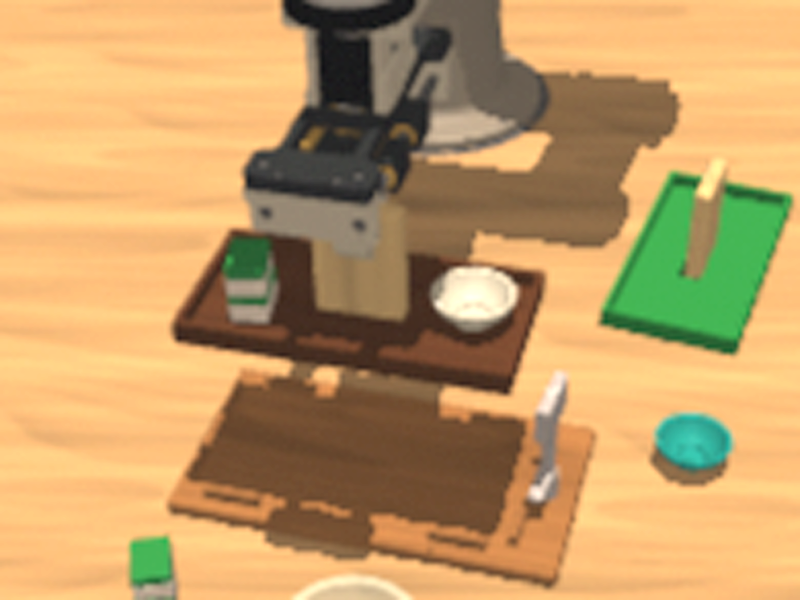

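The tray hangs level about 13 cm above the dock. The dish at (475,298) and the tiles at (250,280) are still on it, and the nut at (550,435) is turned clear. I'm handing it in.

```bash
python3 -c "
from plant import workorder
print(workorder.close_job())"
```

```text
the job is handed in; nothing more can be done
None
```

I turned the wing nut about 1.44 rad clear of the rim, lifted the tray straight up and handed the job in with the gripper holding it level about 13 cm above the dock; the chip dish and both tiles are still on it, and no verdict came back.

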